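# Clip the red lock-off hook onto the saw isolator's eye

### The job

The saw is switched off for a blade change: lock it off. Take the red-tabbed snap hook by its tab, clip it onto the steel lock eye of the isolator by pressing its sprung gate against the eye's upright until the rod is inside and the gate has sprung shut; then, with the rod behind the hook's nose and still holding the tab, tug it straight back with a steady pull of about 10 N for a second to prove that it is caught. Then lay it flat on the isolator's base plate, still clipped on, and let go; be gentle with the eye, never putting more than 15 N on it, and leave everything else where it is.

Things in the scene. Friction and masses are not known exactly. Their poses are not given: they have to be found in the camera images.
- red_clip: Steel snap hook with a RED moulded tab, 12 mm thick, lying flat, about 0.16 kg. Origin under the middle of its spine; x runs from tab to gate, y from the gate's hinge to the crown. Members (mm): spine x -4..4, y -34..34; crown arm y 26..34 and hinge arm y -34..-26, both x 0..38; nose x 30..38, y 9..34. Between hinge arm and nose the brass gate closes it.
- red_clip_tab (a point): Middle of the red tab, 35 mm behind the clip's origin (clip frame -35, 0, 7 mm). The tab is 46 mm long (x -58..-12), 30 mm wide (y -15..15), 14 mm thick: take it from above across its 30 mm width.
- red_clip_mouth (a point): On the shut gate, near its free end (clip frame 34, -1, 6 mm): here the rod is best let in. The gate is 34 mm long, 6 mm wide, hinged at (34, -26); shut it lies along y at x 31..37, its free end at y 8 beside the nose. Pressing it there takes about 3 N to start and up to 6 to 11 N as an 8 mm rod goes in.
- red_clip_pocket (a point): Way into the pocket behind the nose (clip frame 11, 18, 6 mm). Inner space x 4..30, y -26..26; pocket y 9..26. A stiff black pad inside the nose (y 11..26) stands 0 to 12 mm out, set differently each time, unmeasured: a rod drawn back bears on it with its axis at x 14..26. A rod let in at the mouth to x 11, then slid along +y to y 18, clears pad and gate; the gate snaps shut.
- red_clip_gate (a joint): Angle (rad) of the red clip's sprung brass gate: 0 shut, up to 0.95 pressed fully inward. It opens only inward (towards the spine) and springs shut by itself.
- isolator: The saw's power isolator, bolted to the bench: yellow base plate 135 x 210 x 4 mm (x -60..75, y -60..150) with a grey housing 110 x 75 x 75 mm (x -40..70, y 60..135) with a red rotary handle on top, 102 mm high in all. Origin on the bench under the foot of the lock eye; y points from the eye to the housing, x away from the side facing the robot, from which the eye is free to be clipped.
- lock_eye: Rigid steel lock eye of 8 mm round rod on the isolator, same frame as the isolator: it stands up from the plate at x 0, y 0, bends at 56 mm height and runs along +y into the housing, so that it is closed; the clear gap between upright and housing is 56 mm, its clear height 48 mm.
- eye_upright (a point): Point on the axis of the lock eye's upright rod (8 mm across), 20 mm above the bench (16 mm above the plate), axes as the isolator's. It is this upright that the clip takes in.
- blue_clip: The same snap hook with a BLUE tab, belonging to another machine; same frame. Leave it.
- offcut: Pine offcut 130 x 45 x 35 mm, origin under its centre. Leave it.
- tape_measure: Yellow tape measure about 68 x 36 x 62 mm, origin under its centre. Leave it.
- pencil: Flat green carpenter's pencil 170 x 14 x 8 mm, origin under its centre. Leave it.
- glue: Yellow glue bottle 60 mm across, 170 mm high, origin under its centre. Leave it.
- push_stick: Plywood push stick about 250 x 60 x 18 mm, origin under its shank. Leave it.
- wedge_block: Wood block 70 x 70 x 20 mm, origin under its centre. Leave it.
Not all that is in view belongs to the job. Leave any purple or turquoise look-alike of the red_clip alone.

How it is judged (in metres and radians):
On the way, in this order (a step that is already met when the one before it is completed fails the run):
1. the eye's upright rod is inside the red clip and the gate has sprung shut (x of eye_upright in the frame of red_clip between 0.005 and 0.0295 m and y of eye_upright in the frame of red_clip between -0.024 and 0.024 m and value of joint red_clip_gate below 0.08 rad), for 0.1 s.
2. the clip is tugged back by its tab: the rod, in the pocket, bears on the pad behind the nose with 8 N or more (all of step 1 and x of eye_upright in the frame of red_clip above 0.0115 m and y of eye_upright in the frame of red_clip above 0.008 m and contact force between red_clip and lock_eye above 8 N and contact force between the fingers and red_clip above 2 N), for 0.3 s.
At the end, for the whole second after the job is handed in: The eye's upright rod is inside the red clip (rod axis 5 to 29.5 mm along x and within 24 mm along y in the clip's frame), the gate is shut (under 0.08 rad), and the clip lies flat on the base plate (tilt under 0.12 rad, underside origin under 9 mm above the bench), let go and at rest (all of step 1 and angle between red_clip's own z axis and vertical below 0.12 rad and height (world z) of red_clip below 0.009 m and linear speed of red_clip below 0.02 m/s and angular speed of red_clip below 0.2 rad/s); the robot touches nothing.
It fails at once if the clip presses on the lock eye with more than 15 N (contact force between red_clip and lock_eye above 15 N).
It fails at once if another thing on the bench is moved by more than 25 mm (distance of any of blue_clip, offcut, tape_measure, pencil, glue, push_stick, wedge_block from where it was at the start of the episode above 0.025 m).
It also fails if it takes over 64 s, if anything falls off the work surface, if the arm or the gripper's body presses on something with over 40 N, if the wrist force passes 120 N, or if a joint passes its speed limit or range.

### The arm

A 6-joint arm with a two-finger parallel gripper is mounted at the origin on the work surface. World frame = base frame: x ahead of the robot, y to its left, z up, the work surface at z = 0. Lengths are in mm, angles in degrees, forces in N, time in s.
With the tool pointing down it reaches from about 300 to 850 mm from the base axis. Payload 4.2 kg.
Tool frame: the origin (TCP) lies on the centre line of the jaws, within the pads' length; the fingertips stand 14 mm ahead of it and the grasp point (between the pads) lies 5 mm behind it (env.finger_overhang is the z of the fingertips in the tool frame, in mm); z points along the fingers, y is the line along which they close (so a half turn about z gives the same grasp; the last joint's range is limited). The gripper opens to 91 mm and grips with 3 to 60 N. Pads are 32 mm wide; open, the fingers measure 118 mm over their backs; the gripper's body (76 mm by 178 mm) begins 60 mm behind the grasp point.
Start: joints at [69.271, 18.312, 89.639, -0, 72.044, -1.146], TCP at [192.734, 541.754, 207.876] pointing down, gripper open.
Joint ranges: [-177.97, 177.97], [-48.28, 115.42], [12.27, 149.76], [-77.06, 257.06], [2.81, 150.46], [-146.56, 146.56]. Speed limits (degrees/s): [147.25, 147.25, 180, 180, 180, 180].

### API

Orientations are given as [roll, pitch, yaw] about the fixed x, y, z axes, in that order (R = Rz(yaw) Ry(pitch) Rx(roll)).
In Python, from workcell import sensors, viewer, env gives the robot as it stands. The module is installed in compiled form; this text tells all that it offers.
- The arm moves only by the tool step_arm, never from a script. Its argument "plan" is one flat list of numbers, 6 for each row, row after row: the shift along the tool's x, y, z in cm, then the turn, a rotation vector about the tool's x, y, z in rad. In form: [x, y, z, wx, wy, wz, x, y, z, wx, wy, wz, ...]. A call has 1 to 5 rows; each row shifts and turns the commanded pose from where the row before left it, along the tool's axes as they then stand; what a row does not reach is not made up. A row lasts 1/12 s, in which the tool goes at most 41.7 mm and 7.16 degrees, less where a joint would pass 70% of its speed; a pose out of reach is approached as far as the arm can. A call is refused whole if a number of a shift passes 4.17 or a number of a turn 0.125, either way. A call with a gripper value outside its range is refused whole. "hand" is the finger opening in cm, from 0 to 9.12, set as the call begins (left out, the last holds). The fingers move at their own pace and stop on an object; "newtons" is the grip in N (left out, the last holds). Time passes only in rows, so rows that do not move let the fingers close. It gives the time, the measured TCP pose, the force, the opening and the grip force at its end, in the units of the state.
- sensors.state(): the state, without advancing time (a new reading comes with each control period).
- viewer.grab_frame(name): name is "side" or "top" or "wrist"; returns a dict with "img" (480x640x3 uint8, red, green, blue), "fx", "fy", "cx", "cy" (pixels), "k1" (the pictures are not rectified: a ray, as slopes to the right and down, at radius r is drawn at 1 + k1 r^2 times it, then the intrinsics apply), "position" and "attitude" of the camera in the world. Camera axes: x right, y down, z forward; pixel columns grow to the right and rows downward; lengths in mm; the calibration is good to about 2 mm. A picture is of the moment at which its call begins. There is no depth.
- env.job_done(): hands the job in; it is judged then, once.
Trained networks look in a picture, given as the dict that the camera call returned (one of the last four; its "shot" number tells which), for a name from the list of things; names that differ only in an ending like _2 or _b are one class to them, and where a whole thing is asked for, a point or a joint stands for the part that bears it (a point fixed in the world has none). Each returns a list of dicts, best first, with "score" (0 to 1); they miss things now and then, are a little off and sometimes report something else, mostly with a low value. They report only what shows in the picture. A call takes as long as a camera call. They do not tell look-alikes from the thing itself.
- viewer.boxes_of(name, picture): "location" ([column, row] in pixels, amid what is visible of it).
- viewer.pinpoint(name, picture): "location" ([column, row] in pixels: a listed point, or the origin of a listed thing).
The state is a dict: "time_s": time; "qpos": joint angles; "qvel": joint speeds; "effort": joint torques, N m; "ee_pos": TCP position; "ee_rot": TCP orientation; "force": force on the tool from outside, world axes, zero at the start; "torque": the same for the moment, N m; "gripper_width": finger opening in mm; "gripper_force": force on a finger pad.
Only numpy, scipy, OpenCV 4.12 (cv2) and the standard library are available. Lean on these libraries where they do the work, as an engineer would, in place of code of your own. Each camera call takes 0.05 s, during which the arm holds its last target. There are 200 camera calls.

## Working session

There is one attempt and no reset: what is moved stays moved. The work goes in short steps, Python scripts to look and compute and a tool call to move; the robot and the scene stay as the last step left them, time stands still between calls to the robot, and variables do not carry over. Pictures are saved under pics/ and viewed, at most 10 in all, crops included, and the job is handed in when it is done.

Besides the shell and the picture viewer there is one more tool, called after "Call:" as a command line: name --argument value ..., lists and objects as JSON in quotes. step_arm: Moves the arm, as the interface text tells. Its arguments: {"type":"object","properties":{"plan":{"type":"array","items":{"type":"number"}},"hand":{"type":"number"},"newtons":{"type":"number"}},"required":["plan"]}

```bash
mkdir -p pics; cat > h.py <<'E'
import numpy as np, cv2
from scipy.spatial.transform import Rotation as R
from workcell import sensors, viewer, env
def camR(p):
    a=np.array(p["attitude"],float)
    if a.shape==(3,3): return a
    if a.size==4: return R.from_quat(a).as_matrix()
    return R.from_euler('xyz',a,degrees=True).as_matrix()
def ray(p,px):
    K=np.array([[p["fx"],0,p["cx"]],[0,p["fy"],p["cy"]],[0,0,1]],float)
    d=((px[0]-p["cx"])/p["fx"],(px[1]-p["cy"])/p["fy"]); u=np.array(d)
    for _ in range(20): u=np.array(d)/(1+p["k1"]*(u@u))
    return camR(p)@np.array([u[0],u[1],1])
def onz(p,px,z):
    d=ray(p,px); o=np.array(p["position"],float); return o+d*(z-o[2])/d[2]
def proj(p,X):
    c=camR(p).T@(np.array(X,float)-np.array(p["position"])); u=c[:2]/c[2]; u=u*(1+p["k1"]*(u@u))
    return np.array([p["fx"]*u[0]+p["cx"],p["fy"]*u[1]+p["cy"]])
def save(n,im): cv2.imwrite(f"pics/{n}.png",cv2.cvtColor(np.ascontiguousarray(im),cv2.COLOR_RGB2BGR))
E
python3 - <<'E'
from h import *
print(sensors.state()); print(env.finger_overhang)
ims=[]
Z=dict(red_clip=0,red_clip_tab=7,red_clip_mouth=6,red_clip_pocket=6,isolator=0,eye_upright=20,blue_clip=0,offcut=0,tape_measure=0,pencil=0,glue=0,push_stick=0,wedge_block=0)
for c in("top","side","wrist"):
    p=viewer.grab_frame(c); ims.append(p["img"]); print(c,{k:v for k,v in p.items() if k!="img"})
    save(c+"0",p["img"])
    for n in Z:
        for r in viewer.pinpoint(n,p)[:4]:
            if r["score"]>.2: print(n,round(r["score"],2),np.round(r["location"]),np.round(onz(p,r["location"],Z[n]),0)[:2])
E
```

```text
{'time_s': 0.0, 'qpos': array([ 6.92716109e+01,  1.83503046e+01,  8.97063035e+01,  7.36087090e-04,
        7.20423174e+01, -1.14682273e+00]), 'qvel': array([-0.09727402,  0.00729004,  0.16239317,  0.00242826, -0.00632134,
       -0.02237679]), 'effort': array([ 8.90559804e-04, -4.12464309e+01, -2.31980324e+01,  7.26947444e-02,
        4.55647276e-02, -1.52552043e-04]), 'ee_pos': array([192.53418561, 541.26775701, 207.03436981]), 'ee_rot': array([-1.79901108e+02, -2.67963922e-03,  1.60418204e+02]), 'force': array([-0.66040842, -1.28224548, -0.00509319]), 'torque': array([-0.02203757,  0.02349336,  0.05215736]), 'gripper_force': 0.0, 'gripper_width': 91.40526347055244}
14.0
top {'fx': 433.9291714416484, 'fy': 433.9291714416484, 'cx': 322.94592392666914, 'cy': 236.9735827802528, 'k1': -0.0951581450629137, 'position': array([ 275.32487741,   68.72931019, 1158.8825178 ]), 'attitude': array([-167.93979095,    0.2693314 ,  -94.07378956]), 'shot': 1}
red_clip 0.84 [351. 298.] [353.  -6.]
red_clip 0.67 [405. 253.] [ 461. -163.]
red_clip 0.59 [427. 309.] [ 308. -204.]
red_clip_tab 0.88 [418. 3
[... 1795 characters left out ...]
 [269. 165.] [606. 386.]
eye_upright 0.56 [348. 221.] [614.  74.]
blue_clip 0.77 [457. 368.] [ 502. -342.]
offcut 0.77 [451. 249.] [ 741. -145.]
offcut 0.56 [494. 295.] [ 703. -291.]
tape_measure 0.6 [350. 218.] [640.  93.]
tape_measure 0.59 [494. 295.] [ 703. -293.]
pencil 0.8 [420. 273.] [ 632. -141.]
glue 0.91 [221. 180.] [481. 444.]
wedge_block 0.55 [268. 163.] [623. 418.]
wedge_block 0.39 [347. 222.] [623.  88.]
wrist {'fx': 391.94369799859686, 'fy': 391.94369799859686, 'cx': 311.4638800301189, 'cy': 240.80779073598453, 'k1': 0.02059266269325501, 'position': array([127.52150714, 563.79981391, 384.63756993]), 'attitude': array([1.65722895e+02, 1.19667254e-02, 7.04063665e+01]), 'shot': 3}
```

View pics/top0.png

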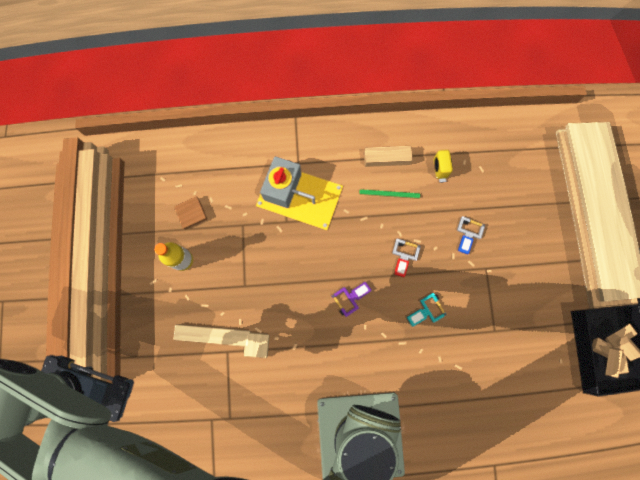

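View pics/side0.png

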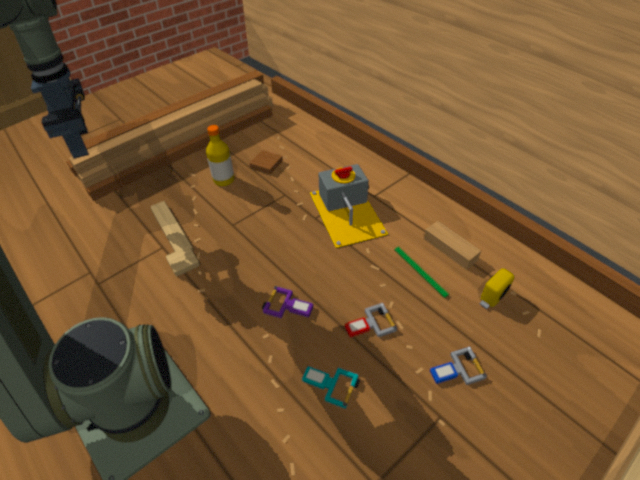

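Four hooks are in view in the top picture: purple (351,298), turquoise (427,309), blue (468,234) and red (405,253). Only the one at (405,253) has a red tab and a steel body, and it shows at (372,323) in the side view. I'll confirm this in one crop and move the wrist camera above it.

```bash
python3 -c "
import cv2
a=cv2.imread('pics/side0.png')[280:350,320:430];b=cv2.imread('pics/top0.png')[220:290,350:460]
cv2.imwrite('pics/crop0.png',cv2.resize(cv2.hconcat([a,b]),None,fx=3.5,fy=3.5,interpolation=2))"
```

```text
(no output)
```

View pics/crop0.png

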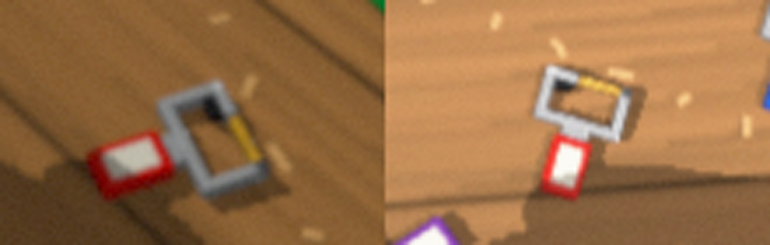

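Call:
step_arm --plan '[-2.26,-2.82,0,0,0,0,-2.26,-2.82,0,0,0,0,-2.26,-2.82,0,0,0,0,-2.26,-2.82,0,0,0,0,-2.26,-2.82,0,0,0,0]'

```text
time_s: 2.52
ee_pos: [252.1, 369.5, 207.9]
ee_rot: [180.0, 0.0, 160.5]
force: [1.1, 0.1, 1.2]
gripper_width: 91.4
gripper_force: 0.0
```

Call:
step_arm --plan '[-2.26,-2.82,0,0,0,0,-2.26,-2.82,0,0,0,0,-2.26,-2.82,0,0,0,0,-2.26,-2.82,0,0,0,0,-2.26,-2.82,0,0,0,0]'

```text
time_s: 2.93
ee_pos: [311.3, 198.7, 208.1]
ee_rot: [180.0, 0.0, 160.5]
force: [1.2, 0.3, 0.1]
gripper_width: 91.4
gripper_force: 0.0
```

Call:
step_arm --plan '[-2.26,-2.82,0,0,0,0,-2.26,-2.82,0,0,0,0,-2.26,-2.82,0,0,0,0,-2.26,-2.82,0,0,0,0,-2.26,-2.82,0,0,0,0]'

```text
time_s: 3.35
ee_pos: [370.6, 27.8, 208.2]
ee_rot: [180.0, 0.1, 160.4]
force: [0.4, -0.9, 0.1]
gripper_width: 91.2
gripper_force: 0.0
```

Call:
step_arm --plan '[-2.26,-2.82,0,0,0,0,-2.26,-2.82,0,0,0,0,-2.26,-2.82,0,0,0,0,-2.26,-2.82,0,0,0,0,-2.26,-2.82,0,0,0,0]'

```text
time_s: 3.77
ee_pos: [429.8, -143.1, 208.0]
ee_rot: [180.0, 0.0, 160.4]
force: [0.4, 0.4, 1.0]
gripper_width: 91.3
gripper_force: 0.0
```

Call:
step_arm --plan '[0,0,0,0,0,0.055,0,0,0,0,0,0.055,0,0,0,0,0,0.055,0,0,0,0,0,0,0,0,0,0,0,0]'

```text
time_s: 4.18
ee_pos: [429.5, -141.2, 207.9]
ee_rot: [180.0, 0.0, 151.0]
force: [-0.3, -0.4, -0.6]
gripper_width: 91.1
gripper_force: 0.0
```

```bash
python3 - <<'E'
from h import *
s=sensors.state(); print(s["ee_pos"],s["ee_rot"],s["force"],s["time_s"])
p=viewer.grab_frame("wrist"); save("w1",p["img"])
for n,z in dict(red_clip=0,red_clip_tab=7,red_clip_mouth=6,red_clip_pocket=6).items():
    for r in viewer.pinpoint(n,p)[:3]:
        if r["score"]>.2: print(n,round(r["score"],2),np.round(r["location"]),np.round(onz(p,r["location"],z),1)[:2])
E
```

```text
[ 429.54181392 -141.18943096  207.85173339] [1.79994230e+02 4.90432946e-03 1.51037463e+02] [-0.31889165 -0.39677689 -0.60892958] 4.1833
red_clip 0.78 [185. 130.] [ 302.8 -208.8]
red_clip 0.74 [406.  68.] [354.4  -2.7]
red_clip 0.6 [307. 239.] [ 450.9 -159.5]
red_clip_tab 0.86 [305. 215.] [ 427.2 -148.1]
red_clip_tab 0.82 [208.  93.] [ 287.4 -170.4]
red_clip_tab 0.76 [382.  99.] [367.9 -34.9]
red_clip_mouth 0.94 [431.  31.] [338.5  27.1]
red_clip_mouth 0.89 [166. 160.] [ 317.9 -237. ]
red_clip_mouth 0.73 [310. 279.] [ 488.  -176.8]
red_clip_pocket 0.71 [331. 255.] [ 475.2 -145.4]
red_clip_pocket 0.55 [398.  40.] [330.8  -0.8]
```

View pics/w1.png

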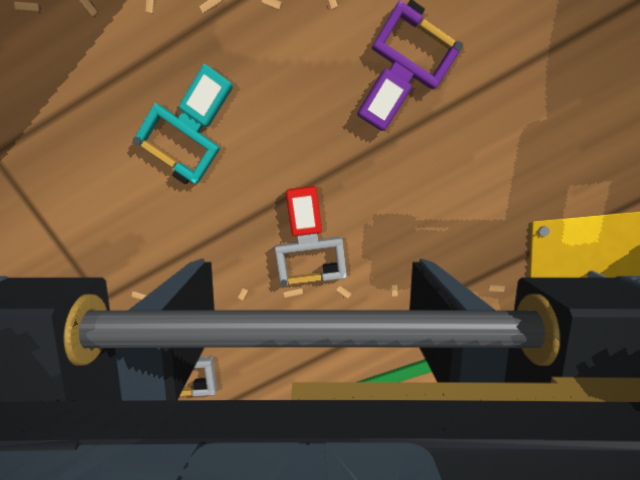

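The wrist view confirms it: the red-tabbed steel hook has its tab at (305,211) and its gate at (305,280). The purple (410,65), turquoise (180,130) and blue (200,380) hooks stay untouched. Next I refine the tab pose and the isolator's yaw from colour outlines.

```bash
python3 - <<'E'
from h import *
def blob(m):
    c,_=cv2.findContours(m.astype(np.uint8),cv2.RETR_EXTERNAL,cv2.CHAIN_APPROX_NONE); return c
p=viewer.grab_frame("wrist"); a=p["img"].astype(int); r,g,b=a[...,0],a[...,1],a[...,2]
m=(r>120)&(g<60)&(b<60); c=max(blob(m),key=cv2.contourArea)[:,0]
for z in(14,7,0):
    q=np.array([onz(p,x,z)[:2] for x in c],np.float32); print("tab",z,cv2.minAreaRect(q), R.from_euler('z',0) is None)
for cam in("top","side","wrist"):
    p=viewer.grab_frame(cam); a=p["img"]; h=cv2.cvtColor(a,cv2.COLOR_RGB2HSV)
    m=cv2.inRange(h,(23,180,90),(32,255,255)); c=max(blob(m),key=cv2.contourArea)
    q=np.array([onz(p,x,4)[:2] for x in c[:,0]],np.float32)
    print(cam,cv2.minAreaRect(q),cv2.boundingRect(c))
    if cam!="wrist": 
        x,y,w,hh=cv2.boundingRect(c); save("iso_"+cam,cv2.resize(a[y-40:y+hh+10,x-10:x+w+20],None,fx=4 if cam=="top" else 5,fy=4 if cam=="top" else 5,interpolation=cv2.INTER_CUBIC)); print(x-10,y-40)
E
python3 -c "
import cv2
for c in('top','side'): print(cv2.imread('pics/iso_%s.png'%c).shape)"
```

```text
tab 14 ((422.0682373046875, -146.83999633789062), (29.29186248779297, 46.46794509887695), 68.19700622558594) False
tab 7 ((423.0708923339844, -147.56307983398438), (29.84503936767578, 47.34551239013672), 68.19703674316406) False
tab 0 ((424.0735778808594, -148.28619384765625), (30.398216247558594, 48.22309112548828), 68.19694519042969) False
top ((627.7173461914062, 121.8404541015625), (208.25230407714844, 98.06877136230469), 66.96737670898438) (256, 194, 83, 34)
246 154
side ((607.0296630859375, 127.26044464111328), (210.94223022460938, 54.652774810791016), 66.14081573486328) (310, 191, 42, 57)
300 151
wrist ((592.8444213867188, 79.91952514648438), (108.36080169677734, 65.4873046875), 66.64640808105469) (530, 212, 110, 66)
(336, 452, 3)
(535, 360, 3)
```

View pics/iso_top.png

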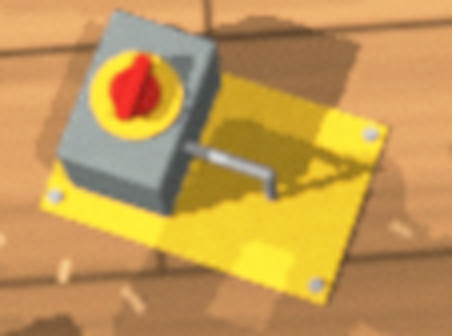

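Call:
step_arm --plan '[0.22,-0.84,2,0,0,-0.122,0,0,3.8,0,0,0,0,0,3.8,0,0,0,0,0,3.2,0,0,0,0,0,0,0,0,0]' --hand 6

```text
time_s: 5.05
ee_pos: [419.1, -145.7, 75.0]
ee_rot: [-180.0, -0.7, 158.0]
force: [-1.4, 0.7, -0.4]
gripper_width: 61.0
gripper_force: 0.0
```

```bash
python3 - <<'E'
from h import *
s=sensors.state(); print(s["ee_pos"],s["ee_rot"],s["gripper_width"])
p=viewer.grab_frame("wrist"); a=p["img"].astype(int); r,g,b=a[...,0],a[...,1],a[...,2]
m=((r>100)&(g<60)&(b<60)).astype(np.uint8); c,_=cv2.findContours(m,0,cv2.CHAIN_APPROX_NONE); c=max(c,key=cv2.contourArea)[:,0]
print(c.min(0),c.max(0),p["position"])
for z in(14,0):
    print(z,cv2.minAreaRect(np.array([onz(p,x,z)[:2] for x in c],np.float32)))
save("w2",p["img"])
E
```

```text
[ 419.05998776 -145.72866416   74.97992851] [-179.9880749    -0.70243321  157.95397342] 61.03248874934664
[289 222] [336 293] [ 356.93952972 -121.66008892  252.57705757]
14 ((421.2037048339844, -146.99916076660156), (29.60080337524414, 46.81306076049805), 68.6822280883789)
0 ((424.9748229980469, -148.4861297607422), (31.33780860900879, 49.56013488769531), 68.6822509765625)
```

View pics/w2.png

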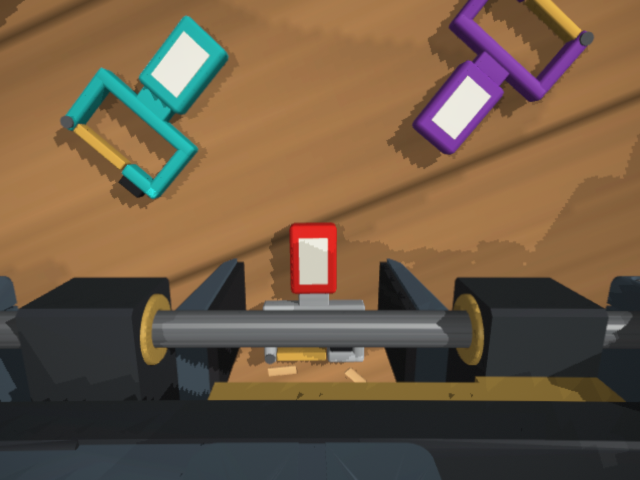

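The tab at (313,258) sits centred between the fingers. I'll trim the position and descend.

Call:
step_arm --plan '[0,0,2,0,0,0,0,0,2,0,0,0,0,0,1,0,0,0,0,0,0,0,0,0]'

```text
time_s: 5.43
ee_pos: [424.0, -147.5, 30.2]
ee_rot: [180.0, -0.0, 158.0]
force: [-1.0, 0.5, -0.4]
gripper_width: 60.1
gripper_force: 0.0
```

Call:
step_arm --plan '[0.1,0,0.7,0,0,0,0,0,0.6,0,0,0,0,0,0,0,0,0]'

```text
time_s: 5.68
ee_pos: [422.9, -147.1, 17.1]
ee_rot: [180.0, 0.0, 158.0]
force: [-0.6, -0.2, 0.5]
gripper_width: 59.9
gripper_force: 0.0
```

Call:
step_arm --plan '[0,0,0,0,0,0,0,0,0,0,0,0,0,0,0,0,0,0,0,0,0,0,0,0,0,0,0,0,0,0]' --hand 2 --newtons 50

```text
time_s: 6.1
ee_pos: [422.8, -147.1, 17.0]
ee_rot: [180.0, 0.0, 158.0]
force: [1.4, -0.1, 0.2]
gripper_width: 29.4
gripper_force: 0.0
```

Call:
step_arm --plan '[0,0,-0.5,0,0,0,0,0,-3,0,0,0,0,0,-4,0,0,0,0,0,-4,0,0,0,0,0,-4,0,0,0]'

```text
time_s: 6.52
ee_pos: [422.0, -146.8, 173.9]
ee_rot: [180.0, -0.0, 158.0]
force: [0.8, -0.4, 0.7]
gripper_width: 19.7
gripper_force: 0.0
```

Call:
step_arm --plan '[0,0,-2,0,0,0,-1.1,3.2,0,0,0,0,-1.1,3.2,0,0,0,0,-1.1,3.2,0,0,0,0,-1.1,3.2,0,0,0,0]'

```text
time_s: 6.93
ee_pos: [512.1, -43.8, 192.6]
ee_rot: [180.0, 0.1, 157.9]
force: [0.3, -1.1, 0.1]
gripper_width: 20.2
gripper_force: 0.0
```

Call:
step_arm --plan '[-1.1,3.2,0,0,0,0,-1.1,3.2,0,0,0,0,-1.1,3.2,0,0,0,0,-1.1,3.2,0,0,0,0,-0.6,2.6,0,0,0,0.024]'

```text
time_s: 7.35
ee_pos: [617.1, 81.0, 191.9]
ee_rot: [180.0, 0.0, 156.6]
force: [1.1, 0.1, -0.2]
gripper_width: 19.9
gripper_force: 0.0
```

Call:
step_arm --plan '[0,0,0,0,0,0,0,0,0,0,0,0]'

```text
time_s: 7.52
ee_pos: [615.6, 80.0, 191.4]
ee_rot: [-180.0, -0.0, 156.7]
force: [0.2, 0.3, -0.2]
gripper_width: 20.2
gripper_force: 0.0
```

```bash
python3 - <<'E'
from h import *
s=sensors.state(); print(s["ee_pos"],s["ee_rot"],s["gripper_width"],s["gripper_force"],s["force"])
for cam in("wrist","side","top"):
    p=viewer.grab_frame(cam); print(cam,p["position"])
    save(cam+"3",p["img"])
    for n,z in dict(isolator=0,eye_upright=20,red_clip_tab=180,red_clip_mouth=180).items():
        for r in viewer.pinpoint(n,p)[:2]:
            if r["score"]>.2: print(n,round(r["score"],2),np.round(r["location"]),np.round(onz(p,r["location"],z),1)[:2])
E
```

```text
[615.62520846  79.96157277 191.43899661] [-1.79954751e+02 -4.96306648e-02  1.56708946e+02] 20.177634954265102 0.0 [ 0.20693988  0.26433678 -0.17923478]
wrist [552.25784343 106.27269483 368.26062181]
isolator 0.91 [311. 222.] [620.5  75.6]
isolator 0.42 [  0. 157.] [ 453.7 -159.8]
eye_upright 0.76 [309. 226.] [619.9  74.1]
red_clip_mouth 0.75 [  1. 197.] [517.8 -40.3]
red_clip_mouth 0.26 [308. 224.] [587.3  89. ]
side [  54.72506771 -471.40791957  783.37152908]
isolator 0.68 [348. 224.] [618.5  81.1]
eye_upright 0.48 [351. 218.] [626.3  76.9]
red_clip_tab 0.95 [314. 375.] [ 237.5 -236.3]
red_clip_tab 0.92 [302. 307.] [ 302.6 -133.6]
red_clip_mouth 0.98 [386. 318.] [ 387.8 -239.8]
red_clip_mouth 0.96 [268. 297.] [271.9 -79.8]
top [ 275.32487741   68.72931019 1158.8825178 ]
red_clip_tab 0.84 [404. 264.] [ 406.9 -120.6]
red_clip_tab 0.6 [415. 318.] [ 284.9 -133.4]
red_clip_mouth 0.93 [438. 304.] [ 310.9 -188.5]
red_clip_mouth 0.58 [405. 242.] [ 458.1 -129. ]
```

View pics/wrist3.png

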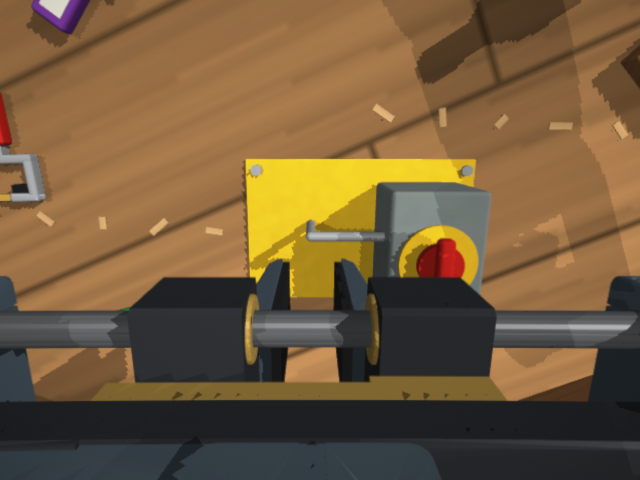

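The isolator is now clear to see: eye foot about (311,222), its bend about (309,237), near plate corners (246,159) and (476,159). The grasp was lost because I lifted before the fingers had force: the red clip is still on the bench at (10,150). I'll measure the eye, then return for the clip.

```bash
python3 - <<'E'
from h import *
p=viewer.grab_frame("wrist")
a=p["img"]; h=cv2.cvtColor(a,cv2.COLOR_RGB2HSV)
m=cv2.inRange(h,(23,180,70),(32,255,255)); ys,xs=np.nonzero(m); k=xs<380
top=[(x,ys[xs==x].min()) for x in range(255,370,3) if (xs==x).any()]
left=[(xs[ys==y].min(),y) for y in range(165,270,3)]
def line(P): 
    q=np.array([onz(p,x,4)[:2] for x in P],np.float32); v=cv2.fitLine(q,cv2.DIST_HUBER,0,.01,.01).ravel(); return v
t=line(top); l=line(left)
print("near edge dir",np.degrees(np.arctan(t[1]/t[0])),"left edge dir",np.degrees(np.arctan(l[1]/l[0])))
A=np.array([[t[0],-l[0]],[t[1],-l[1]]]); s=np.linalg.solve(A,l[2:]-t[2:]); C=t[2:]+s[0]*t[:2]
yaw=np.degrees(np.arctan(t[1]/t[0]))-90; M=R.from_euler('z',yaw,degrees=True).as_matrix()[:2,:2]
print("corner",C,"yaw",yaw,"eye from plate",C+M@[60,60])
for px,z in(((311,221),4),((310.5,223),4),((309,237),56),((246,159),4),((476,159),4)): print(px,z,onz(p,px,z)[:2])
e=C+M@[60,60]
for z in(4,20,56): print(z,proj(p,[*e,z]))
c=a[150:290,230:400]; save("eyec",cv2.resize(c,None,fx=4,fy=4,interpolation=2))
for cam in("side","top"):
    p=viewer.grab_frame(cam)
    for n,z in dict(red_clip=0,red_clip_tab=7,red_clip_mouth=6,red_clip_pocket=6).items():
        for r in viewer.pinpoint(n,p)[:4]:
            q=onz(p,r["location"],z)
            if abs(q[0]-455)<60 and abs(q[1]+155)<60: print(cam,n,np.round(q[:2],1))
E
```

```text
near edge dir 66.54609 left edge dir -23.492048
corner [543.07983  44.70359] yaw -23.45391 eye from plate [622.00334104  75.86574748]
(311, 221) 4 [619.22468262  75.72592334]
(310.5, 223) 4 [620.80956039  74.52122667]
(309, 237) 56 [621.27088096  73.12516384]
(246, 159) 4 [542.97363674  44.30967294]
(476, 159) 4 [626.25907853 235.90696011]
4 [312.30006197 223.57906272]
20 [312.33278037 227.16742131]
56 [312.41794042 236.50550283]
side red_clip [ 459.1 -159.8]
side red_clip_tab [ 429.8 -144. ]
side red_clip_mouth [ 482.9 -179.8]
side red_clip_pocket [ 465.1 -150.2]
top red_clip [ 453.6 -159.2]
top red_clip_tab [ 433.  -142.4]
top red_clip_mouth [ 498.5 -175.2]
top red_clip_mouth [ 453.  -162.1]
top red_clip_pocket [ 471.4 -139.6]
```

View pics/eyec.png

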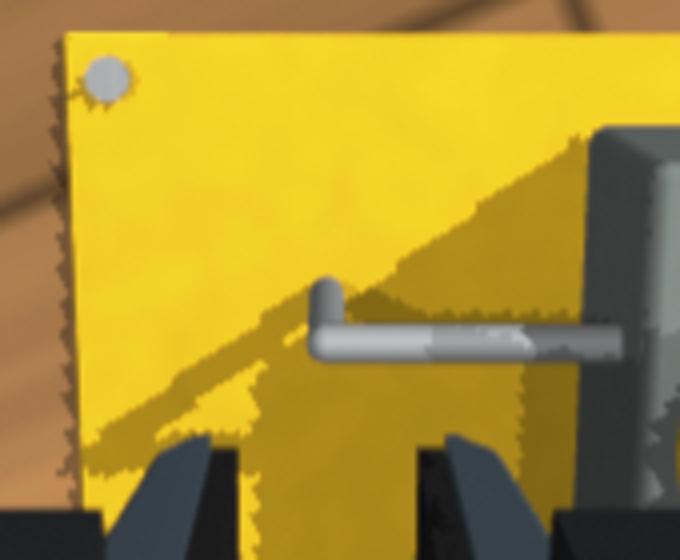

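Call:
step_arm --plan '[1.08,-3.56,0,0,0,0,1.08,-3.56,0,0,0,0,1.08,-3.56,0,0,0,0,1.08,-3.56,0,0,0,0,1.08,-3.56,0,0,0,0]' --hand 6

```text
time_s: 9.23
ee_pos: [494.0, -63.8, 191.9]
ee_rot: [180.0, 0.0, 156.6]
force: [1.1, -0.9, 0.2]
gripper_width: 50.6
gripper_force: 0.0
```

Call:
step_arm --plan '[1.08,-3.56,0,0,0,0,1.08,-3.56,0,0,0,0,1.08,-3.56,0,0,0,-0.024,0,0,4,0,0,0,0,0,4,0,0,0]'

```text
time_s: 9.65
ee_pos: [424.2, -150.3, 113.4]
ee_rot: [180.0, 0.5, 157.7]
force: [-0.2, -0.6, -1.3]
gripper_width: 59.8
gripper_force: 0.0
```

Call:
step_arm --plan '[0,0,3.5,0,0,0,0,0,0,0,0,0,0,0,0,0,0,0]'

```text
time_s: 9.9
ee_pos: [422.3, -147.7, 76.3]
ee_rot: [180.0, -0.2, 157.9]
force: [0.8, 0.4, 1.4]
gripper_width: 60.0
gripper_force: 0.0
```

```bash
python3 - <<'E'
from h import *
s=sensors.state(); print(s["ee_pos"],s["ee_rot"],s["gripper_width"])
p=viewer.grab_frame("wrist"); a=p["img"].astype(int); r,g,b=a[...,0],a[...,1],a[...,2]
m=((r>100)&(g<60)&(b<60)).astype(np.uint8); c,_=cv2.findContours(m,0,cv2.CHAIN_APPROX_NONE); c=max(c,key=cv2.contourArea)[:,0]
print(c.min(0),c.max(0),p["position"])
for z in(14,0):
    print(z,cv2.minAreaRect(np.array([onz(p,x,z)[:2] for x in c],np.float32)))
save("w4",p["img"])
E
```

```text
[ 422.30365669 -147.65804282   76.2980481 ] [179.99830528  -0.19191409 157.94434034] 60.008055928368776
[290 215] [337 286] [ 358.68806814 -123.02940126  253.26592564]
14 ((421.13507080078125, -146.98486328125), (29.805648803710938, 46.659568786621094), 67.94497680664062)
0 ((424.78900146484375, -148.3865509033203), (31.549644470214844, 49.38970947265625), 67.94506072998047)
```

Call:
step_arm --plan '[0,0,2.5,0,0,0,0,0,2,0,0,0,0,0,1,0,0,0,0,0,0.5,0,0,0,0,0,0,0,0,0]'

```text
time_s: 10.37
ee_pos: [424.5, -148.2, 17.9]
ee_rot: [180.0, 0.1, 158.0]
force: [-0.1, 0.7, 0.1]
gripper_width: 60.4
gripper_force: 0.0
```

Call:
step_arm --plan '[0,0,0,0,0,0,0,0,0,0,0,0,0,0,0,0,0,0,0,0,0,0,0,0,0,0,0,0,0,0]' --hand 0 --newtons 50

```text
time_s: 10.78
ee_pos: [423.4, -148.0, 17.3]
ee_rot: [180.0, 0.1, 158.0]
force: [-0.5, 0.8, 0.1]
gripper_width: 29.8
gripper_force: 0.0
```

Call:
step_arm --plan '[0,0,0,0,0,0,0,0,0,0,0,0,0,0,0,0,0,0,0,0,0,0,0,0,0,0,0,0,0,0]'

```text
time_s: 11.2
ee_pos: [423.1, -147.9, 16.8]
ee_rot: [180.0, -0.0, 158.0]
force: [0.0, 0.2, 0.8]
gripper_width: 0.2
gripper_force: 0.0
```

```bash
python3 - <<'E'
from h import *
p=viewer.grab_frame("wrist"); b=viewer.grab_frame("side")["img"][250:400,280:440]
im=np.vstack([p["img"][100:400,100:560], ]); b=cv2.resize(b,(320,300),interpolation=cv2.INTER_CUBIC)
save("w5",np.hstack([im,b]))
E
```

```text
(no output)
```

View pics/w5.png

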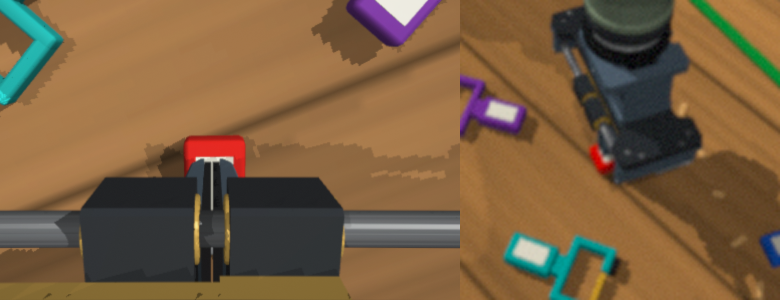

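The fingers have closed above the tab: it shows at (215,150) under the fingertips in the crop. So the tips are higher than the pose suggests. I'll reopen and feel down gently.

Call:
step_arm --plan '[0,0,0,0,0,0,0,0,0,0,0,0,0,0,0,0,0,0,0,0,0,0,0,0,0,0,0,0,0,0]' --hand 6

```text
time_s: 11.72
ee_pos: [423.1, -147.9, 16.8]
ee_rot: [180.0, 0.0, 158.0]
force: [0.1, -1.4, 0.6]
gripper_width: 30.6
gripper_force: 0.0
```

Call:
step_arm --plan '[0,0,0.1,0,0,0,0,0,0.1,0,0,0,0,0,0.1,0,0,0,0,0,0,0,0,0,0,0,0,0,0,0]'

```text
time_s: 12.13
ee_pos: [423.0, -147.9, 13.7]
ee_rot: [180.0, -0.0, 158.0]
force: [0.3, -0.5, 0.2]
gripper_width: 59.6
gripper_force: 0.0
```

```bash
python3 - <<'E'
from h import *
s=sensors.state(); print(s["ee_pos"],s["gripper_width"])
p=viewer.grab_frame("wrist"); save("w6",p["img"][150:400,150:500])
print(p["position"])
t=np.array(s["ee_pos"]); 
Rt=R.from_euler('xyz',s["ee_rot"],degrees=True).as_matrix()
for y in(-30,0,30): print(y,proj(p,t+Rt@[0,y,14]),proj(p,t+Rt@[16,y,14]))
E
```

```text
[ 423.02597548 -147.87263491   13.712734  ] 59.619702554966565
[ 358.92326864 -123.06191237  190.49481998]
-30 [255.34607577 278.90807258] [254.23109518 248.93757308]
0 [313.63615099 278.88798694] [313.67346859 248.92842751]
30 [371.93769679 278.90254403] [373.12788454 248.92696774]
```

View pics/w6.png

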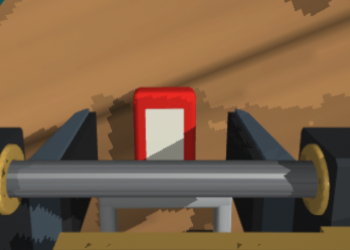

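Call:
step_arm --plan '[0,0,0.1,0,0,0,0,0,0.1,0,0,0,0,0,0.1,0,0,0,0,0,0,0,0,0]'

```text
time_s: 12.52
ee_pos: [423.0, -147.8, 10.6]
ee_rot: [180.0, -0.0, 158.0]
force: [0.2, -0.6, 0.1]
gripper_width: 59.6
gripper_force: 0.0
```

Call:
step_arm --plan '[0,0,0.1,0,0,0,0,0,0.1,0,0,0,0,0,0.1,0,0,0,0,0,0,0,0,0]'

```text
time_s: 12.85
ee_pos: [423.0, -147.8, 7.6]
ee_rot: [180.0, -0.0, 158.0]
force: [0.1, -0.1, -0.7]
gripper_width: 60.0
gripper_force: 0.0
```

Call:
step_arm --plan '[0,0,0.1,0,0,0,0,0,0.1,0,0,0,0,0,0.1,0,0,0,0,0,0,0,0,0]'

```text
time_s: 13.18
ee_pos: [423.0, -147.9, 4.6]
ee_rot: [180.0, -0.0, 158.0]
force: [-0.6, -0.8, 0.4]
gripper_width: 59.7
gripper_force: 0.0
```

Call:
step_arm --plan '[0,0,0.1,0,0,0,0,0,0.1,0,0,0,0,0,0.1,0,0,0,0,0,0,0,0,0]'

```text
time_s: 13.52
ee_pos: [423.0, -147.8, 1.6]
ee_rot: [180.0, -0.0, 158.0]
force: [-0.6, -0.6, 0.3]
gripper_width: 59.9
gripper_force: 0.0
```

```bash
python3 - <<'E'
from h import *
s=sensors.state(); print(s["ee_pos"],s["force"]); p=viewer.grab_frame("wrist"); save("w7",p["img"][150:400,150:500]); print(p["position"])
E
```

```text
[ 422.96472121 -147.84642774    1.61962461] [-0.58999536 -0.61569423  0.29048413]
[ 358.8851772  -123.04653529  178.4189317 ]
```

Call:
step_arm --plan '[0,0,0.1,0,0,0,0,0,0.1,0,0,0,0,0,0,0,0,0]'

```text
time_s: 13.82
ee_pos: [423.0, -147.9, -0.4]
ee_rot: [180.0, -0.0, 158.0]
force: [0.6, 0.6, -0.5]
gripper_width: 60.1
gripper_force: 0.0
```

Call:
step_arm --plan '[0,0,0.1,0,0,0,0,0,0.1,0,0,0,0,0,0,0,0,0]'

```text
time_s: 14.07
ee_pos: [423.0, -147.8, -2.4]
ee_rot: [180.0, -0.0, 158.0]
force: [0.3, 0.5, 0.1]
gripper_width: 59.9
gripper_force: 0.0
```

Call:
step_arm --plan '[0,0,0.1,0,0,0,0,0,0.1,0,0,0,0,0,0,0,0,0]'

```text
time_s: 14.32
ee_pos: [423.0, -147.8, -4.4]
ee_rot: [180.0, -0.0, 158.0]
force: [0.8, -0.4, -0.3]
gripper_width: 60.3
gripper_force: 0.0
```

Call:
step_arm --plan '[0,0,0.1,0,0,0,0,0,0.1,0,0,0,0,0,0,0,0,0]'

```text
time_s: 14.57
ee_pos: [423.2, -147.9, -5.8]
ee_rot: [180.0, 0.0, 158.0]
force: [-1.0, -0.0, 3.8]
gripper_width: 60.1
gripper_force: 2.3
```

The fingertips touch the bench at a TCP height of about -5.6, so they sit 5.5 mm behind the TCP. That matches row 260 of the tip edge in the last picture. I'll raise 1.5–2 mm and grip, waiting for grip force.

Call:
step_arm --plan '[0,0,-0.2,0,0,0,0,0,0,0,0,0,0,0,0,0,0,0,0,0,0,0,0,0,0,0,0,0,0,0]' --hand 0 --newtons 50

```text
time_s: 14.98
ee_pos: [423.1, -147.8, -4.3]
ee_rot: [180.0, -0.0, 157.9]
force: [0.1, -0.3, 0.5]
gripper_width: 30.0
gripper_force: 38.5
```

Call:
step_arm --plan '[0,0,0,0,0,0,0,0,0,0,0,0,0,0,0,0,0,0]'

```text
time_s: 15.23
ee_pos: [423.1, -147.8, -4.3]
ee_rot: [180.0, -0.0, 158.0]
force: [-0.1, 0.1, -0.1]
gripper_width: 29.8
gripper_force: 49.8
```

Call:
step_arm --plan '[0,0,-0.5,0,0,0,0,0,-2,0,0,0,0,0,-2,0,0,-0.108,0,0,-2,0,0,-0.108,0,0,0,0,0,-0.107]'

```text
time_s: 15.65
ee_pos: [425.3, -148.8, 64.1]
ee_rot: [-179.9, 0.4, 176.8]
force: [1.1, 0.1, -1.6]
gripper_width: 29.8
gripper_force: 49.8
```

Call:
step_arm --plan '[-1.21,2.95,0,0,0,0,-1.21,2.95,0,0,0,0,-1.21,2.95,0,0,0,0,-1.21,2.95,0,0,0,0,-1.21,2.95,0,0,0,0]'

```text
time_s: 16.07
ee_pos: [492.6, -3.1, 61.0]
ee_rot: [-180.0, -0.0, 176.5]
force: [0.6, -0.5, -1.9]
gripper_width: 29.8
gripper_force: 49.8
```

Call:
step_arm --plan '[-1.21,2.95,0,0,0,0,-1.21,2.95,0,0,0,0,-1.21,2.95,0,0,0,0,0,0,0,0,0,0,0,0,0,0,0,0]'

```text
time_s: 16.48
ee_pos: [534.4, 82.9, 60.6]
ee_rot: [-180.0, -0.0, 176.6]
force: [0.0, -1.3, -2.1]
gripper_width: 29.8
gripper_force: 49.8
```

```bash
cat > loc.py <<'E'
from h import *
s=sensors.state(); t=np.array(s["ee_pos"]); y=s["ee_rot"][2]-180
print(s["time_s"],t,s["ee_rot"],s["gripper_width"],s["gripper_force"],s["force"])
M=R.from_euler('z',y,degrees=True).as_matrix()[:2,:2]
print("rod in clip (d=34):",M.T@(np.array([621.8,75.7])-t[:2])-[34,0])
E
python3 - <<'E'
from loc import *
h0=t[2]+4.3
for cam in("top","side"):
    p=viewer.grab_frame(cam)
    for n,c in dict(red_clip_tab=(-35,0,7),red_clip_mouth=(34,-1,6),red_clip_pocket=(11,18,6)).items():
        e=np.array([*(t[:2]+M@[34+c[0],c[1]]),h0+c[2]]); q=proj(p,e)
        L=[r for r in viewer.pinpoint(n,p) if np.hypot(*(np.array(r["location"])-q))<25]
        if L: print(cam,n,"expected",np.round(q,1),"seen",np.round(L[0]["location"],1),"clip-frame offset",np.round(M.T@(onz(p,L[0]["location"],e[2])-e)[:2],1))
    q=[proj(p,[621.8,75.7,z]) for z in(4,20)]; L=viewer.pinpoint("eye_upright",p)
    print(q,[np.round(r["location"],1) for r in L[:2]])
E
```

```text
16.4833 [534.35368386  82.85651301  60.59962466] [-1.79980929e+02 -4.01084488e-02  1.76625572e+02] 29.824680765651557 49.839134216308594 [ 8.30292005e-04 -1.34318610e+00 -2.10607241e+00]
rod in clip (d=34): [53.7159399  -1.99694088]
[array([313.51324484, 202.27178963]), array([313.36189289, 200.59388497])] []
side red_clip_tab expected [321.  219.3] seen [320.4 216.6] clip-frame offset [4.4 7.9]
side red_clip_mouth expected [344.3 206.9] seen [341.8 208.5] clip-frame offset [-8.1 -0.4]
side red_clip_pocket expected [331.6 206.9] seen [332.9 209.3] clip-frame offset [-3.  -8.4]
[array([350.0331064, 223.6468987]), array([350.24051819, 219.0110109 ])] [array([170.5, 232. ])]
```

Call:
step_arm --plan '[0,-0.1,2.5,0,0,0,0,0,1.6,0,0,0,0,0,1,0,0,0,0,0,0,0,0,0,0,0,0,0,0,0]'

```text
time_s: 17.4
ee_pos: [534.2, 80.6, 9.7]
ee_rot: [-180.0, -0.0, 176.5]
force: [0.4, -0.0, -2.3]
gripper_width: 29.9
gripper_force: 49.8
```

Call:
step_arm --plan '[-0.3,0,0,0,0,0,-0.3,0,0,0,0,0,0,0,0,0,0,0,0,0,0,0,0,0]'

```text
time_s: 17.73
ee_pos: [541.1, 80.4, 10.5]
ee_rot: [180.0, 0.1, 176.5]
force: [0.7, -0.0, -1.7]
gripper_width: 29.4
gripper_force: 49.8
```

```bash
python3 loc.py
```

```text
17.7333 [541.06210332  80.36566132  10.54787812] [1.79977462e+02 9.65897728e-02 1.76457270e+02] 29.402416430094576 49.83913064002991 [ 0.6916577  -0.01033748 -1.73933052]
rod in clip (d=34): [46.87191072  0.33228513]
```

Call:
step_arm --plan '[-0.1,0.1,0,0,0,0,-0.1,0,0,0,0,0,-0.1,0,0,0,0,0,0,0,0,0,0,0]'

```text
time_s: 18.07
ee_pos: [543.5, 81.1, 9.9]
ee_rot: [180.0, 0.0, 176.5]
force: [1.1, 0.2, -2.0]
gripper_width: 29.8
gripper_force: 49.8
```

Call:
step_arm --plan '[-0.1,0,0,0,0,0,-0.1,0,0,0,0,0,0,0,0,0,0,0]'

```text
time_s: 18.32
ee_pos: [545.5, 81.0, 9.8]
ee_rot: [180.0, 0.0, 176.5]
force: [-0.2, 0.1, -2.2]
gripper_width: 29.4
gripper_force: 49.8
```

Call:
step_arm --plan '[-0.1,0,0,0,0,0,-0.1,0,0,0,0,0,0,0,0,0,0,0]'

```text
time_s: 18.57
ee_pos: [546.5, 80.8, 9.7]
ee_rot: [-180.0, -0.1, 176.5]
force: [-2.5, -0.1, -0.2]
gripper_width: 29.6
gripper_force: 49.8
```

Call:
step_arm --plan '[-0.1,0,0,0,0,0,-0.1,0,0,0,0,0,0,0,0,0,0,0]'

```text
time_s: 18.82
ee_pos: [548.9, 80.6, 9.7]
ee_rot: [-180.0, -0.1, 176.5]
force: [-2.6, 0.4, -0.8]
gripper_width: 29.8
gripper_force: 49.8
```

Call:
step_arm --plan '[-0.1,0,0,0,0,0,-0.1,0,0,0,0,0,0,0,0,0,0,0]'

```text
time_s: 19.07
ee_pos: [551.1, 80.6, 9.7]
ee_rot: [180.0, -0.0, 176.5]
force: [-3.7, 0.2, -0.4]
gripper_width: 29.6
gripper_force: 49.8
```

Call:
step_arm --plan '[-0.1,0,0,0,0,0,-0.1,0,0,0,0,0,0,0,0,0,0,0]'

```text
time_s: 19.32
ee_pos: [553.1, 80.7, 9.7]
ee_rot: [180.0, -0.0, 176.5]
force: [-4.5, 1.2, -1.5]
gripper_width: 29.4
gripper_force: 49.8
```

Call:
step_arm --plan '[-0.1,0,0,0,0,0,-0.1,0,0,0,0,0,-0.1,0,0,0,0,0,0,0,0,0,0,0]'

```text
time_s: 19.65
ee_pos: [555.7, 80.5, 9.5]
ee_rot: [180.0, -0.1, 176.5]
force: [-4.1, 1.4, -1.8]
gripper_width: 29.7
gripper_force: 49.8
```

Call:
step_arm --plan '[-0.1,0,0,0,0,0,-0.1,0,0,0,0,0,-0.1,0,0,0,0,0,0,0,0,0,0,0]'

```text
time_s: 19.98
ee_pos: [558.2, 80.1, 9.4]
ee_rot: [-180.0, -0.1, 176.5]
force: [-5.0, 1.1, -1.8]
gripper_width: 29.3
gripper_force: 49.8
```

```bash
python3 loc.py
```

```text
19.9833 [558.24485118  80.1271697    9.38255697] [-1.79988083e+02 -1.43131436e-01  1.76456277e+02] 29.315244662901897 49.83878195285797 [-5.03268349  1.1250696  -1.84669962]
rod in clip (d=34): [29.70727064 -0.49034803]
```

Call:
step_arm --plan '[-0.1,0,0,0,0,0,-0.1,0,0,0,0,0,-0.1,0,0,0,0,0,0,0,0,0,0,0]'

```text
time_s: 20.32
ee_pos: [560.9, 79.8, 9.2]
ee_rot: [-180.0, -0.2, 176.5]
force: [-5.3, -0.3, -1.7]
gripper_width: 29.4
gripper_force: 49.8
```

Call:
step_arm --plan '[-0.1,0,0,0,0,0,-0.1,0,0,0,0,0,-0.1,0,0,0,0,0,0,0,0,0,0,0]'

```text
time_s: 20.65
ee_pos: [563.7, 79.5, 9.1]
ee_rot: [-180.0, -0.2, 176.5]
force: [-5.2, -0.7, -2.0]
gripper_width: 29.4
gripper_force: 49.8
```

Call:
step_arm --plan '[-0.1,0,0,0,0,0,-0.1,0,0,0,0,0,-0.1,0,0,0,0,0,0,0,0,0,0,0]'

```text
time_s: 20.98
ee_pos: [566.6, 79.2, 9.1]
ee_rot: [-179.9, -0.2, 176.5]
force: [-5.4, -1.1, -2.1]
gripper_width: 29.6
gripper_force: 49.8
```

Call:
step_arm --plan '[-0.1,0,0,0,0,0,-0.1,0,0,0,0,0,-0.1,0,0,0,0,0,0,0,0,0,0,0]'

```text
time_s: 21.32
ee_pos: [569.6, 78.8, 9.0]
ee_rot: [-179.9, -0.2, 176.5]
force: [-6.3, -1.0, -2.5]
gripper_width: 29.8
gripper_force: 49.8
```

Call:
step_arm --plan '[-0.1,0,0,0,0,0,-0.1,0,0,0,0,0,-0.1,0,0,0,0,0,0,0,0,0,0,0]'

```text
time_s: 21.65
ee_pos: [572.6, 78.5, 9.1]
ee_rot: [-179.9, -0.2, 176.5]
force: [-5.7, -1.3, -2.4]
gripper_width: 30.1
gripper_force: 49.8
```

Call:
step_arm --plan '[-0.1,0,0,0,0,0,-0.1,0,0,0,0,0,-0.1,0,0,0,0,0,0,0,0,0,0,0]'

```text
time_s: 21.98
ee_pos: [576.7, 77.9, 9.3]
ee_rot: [-179.9, -0.1, 176.5]
force: [-2.6, -4.7, -2.5]
gripper_width: 29.5
gripper_force: 49.9
```

```bash
python3 loc.py
```

```text
21.9833 [576.66914378  77.85699356   9.27921637] [-1.79889363e+02 -8.54063756e-02  1.76470811e+02] 29.502602453183684 49.850202798843384 [-2.5653636  -4.74104717 -2.54949996]
rod in clip (d=34): [11.17804672  0.62521866]
```

Call:
step_arm --plan '[0,-0.2,0,0,0,0,0,-0.2,0,0,0,0,0,0,0,0,0,0]'

```text
time_s: 22.23
ee_pos: [578.3, 74.9, 10.1]
ee_rot: [180.0, 0.2, 176.4]
force: [-0.2, -0.3, -1.4]
gripper_width: 29.8
gripper_force: 49.8
```

Call:
step_arm --plan '[0,-0.2,0,0,0,0,0,-0.2,0,0,0,0,0,0,0,0,0,0]'

```text
time_s: 22.48
ee_pos: [577.6, 70.8, 10.2]
ee_rot: [180.0, 0.1, 176.4]
force: [0.9, -0.3, -1.8]
gripper_width: 29.5
gripper_force: 49.8
```

```bash
python3 loc.py
```

```text
22.4833 [577.55754026  70.78230711  10.15475077] [1.79986544e+02 1.03591181e-01 1.76449958e+02] 29.50599928969596 49.8389732837677 [ 0.87914446 -0.34623912 -1.76456591]
rod in clip (d=34): [9.85305782 7.64776222]
```

Call:
step_arm --plan '[0.1,-0.2,0,0,0,0,0,-0.2,0,0,0,0,0,0,0,0,0,0]'

```text
time_s: 22.73
ee_pos: [575.5, 66.8, 9.9]
ee_rot: [-180.0, 0.0, 176.5]
force: [-0.1, 0.6, -2.3]
gripper_width: 29.7
gripper_force: 49.8
```

Call:
step_arm --plan '[0,-0.2,0,0,0,0,0,-0.2,0,0,0,0,0,-0.2,0,0,0,0,0,0,0,0,0,0]'

```text
time_s: 23.07
ee_pos: [575.1, 60.7, 9.8]
ee_rot: [-180.0, 0.0, 176.4]
force: [-0.2, 0.6, -0.7]
gripper_width: 29.6
gripper_force: 49.8
```

```bash
python3 loc.py
```

```text
23.0667 [575.08205293  60.70042936   9.84100991] [-1.79995364e+02  4.62573131e-05  1.76445492e+02] 29.602337309358923 49.838987588882446 [-0.16645959  0.62001044 -0.74631243]
rod in clip (d=34): [11.69812974 17.86713845]
```

Call:
step_arm --plan '[0.1,0,0,0,0,0,0,0,0,0,0,0]'

```text
time_s: 23.23
ee_pos: [573.9, 61.2, 9.8]
ee_rot: [180.0, -0.0, 176.5]
force: [-0.9, -0.2, -1.6]
gripper_width: 29.7
gripper_force: 49.8
```

Call:
step_arm --plan '[0.1,0,0,0,0,0,0,0,0,0,0,0]'

```text
time_s: 23.4
ee_pos: [572.8, 61.3, 9.8]
ee_rot: [180.0, -0.0, 176.5]
force: [0.1, 0.3, -1.3]
gripper_width: 29.4
gripper_force: 49.8
```

Call:
step_arm --plan '[0.1,0,0,0,0,0,0,0,0,0,0,0]'

```text
time_s: 23.57
ee_pos: [571.9, 61.4, 9.8]
ee_rot: [180.0, -0.0, 176.5]
force: [-0.0, 0.5, -1.1]
gripper_width: 29.0
gripper_force: 49.8
```

Rod at x≈15 now, no contact yet; continuing one step at a time.

Call:
step_arm --plan '[0.1,0,0,0,0,0,0,0,0,0,0,0]'

```text
time_s: 23.73
ee_pos: [570.9, 61.4, 9.8]
ee_rot: [180.0, -0.0, 176.5]
force: [-0.5, -0.6, -1.5]
gripper_width: 29.8
gripper_force: 49.8
```

Call:
step_arm --plan '[0.1,0,0,0,0,0,0,0,0,0,0,0]'

```text
time_s: 23.9
ee_pos: [569.9, 61.4, 9.8]
ee_rot: [180.0, -0.0, 176.5]
force: [0.3, 0.7, -1.9]
gripper_width: 30.0
gripper_force: 49.8
```

Call:
step_arm --plan '[0.1,0,0,0,0,0,0,0,0,0,0,0]'

```text
time_s: 24.07
ee_pos: [568.9, 61.5, 9.8]
ee_rot: [180.0, -0.0, 176.5]
force: [-0.8, 0.2, -1.4]
gripper_width: 29.5
gripper_force: 49.8
```

Call:
step_arm --plan '[0.1,0,0,0,0,0,0,0,0,0,0,0]'

```text
time_s: 24.23
ee_pos: [567.9, 61.6, 9.8]
ee_rot: [180.0, -0.0, 176.5]
force: [-0.3, 0.3, -1.6]
gripper_width: 29.5
gripper_force: 49.8
```

Rod x≈19.

Call:
step_arm --plan '[0.1,0,0,0,0,0,0,0,0,0,0,0]'

```text
time_s: 24.4
ee_pos: [567.2, 61.6, 9.9]
ee_rot: [180.0, 0.0, 176.5]
force: [0.3, -0.8, -1.3]
gripper_width: 29.3
gripper_force: 49.8
```

Call:
step_arm --plan '[0.1,0,0,0,0,0,0,0,0,0,0,0]'

```text
time_s: 24.57
ee_pos: [567.1, 61.7, 10.0]
ee_rot: [180.0, 0.1, 176.5]
force: [2.5, -0.4, -2.3]
gripper_width: 29.6
gripper_force: 49.8
```

Call:
step_arm --plan '[0.05,0,0,0,0,0,0,0,0,0,0,0,0,0,0,0,0,0]'

```text
time_s: 24.82
ee_pos: [567.0, 61.7, 10.1]
ee_rot: [180.0, 0.2, 176.5]
force: [5.7, -0.7, -4.1]
gripper_width: 29.6
gripper_force: 49.8
```

Call:
step_arm --plan '[0.05,0,0,0,0,0,0,0,0,0,0,0,0,0,0,0,0,0]'

```text
time_s: 25.07
ee_pos: [567.0, 61.7, 10.1]
ee_rot: [180.0, 0.2, 176.5]
force: [5.3, -0.8, -5.4]
gripper_width: 29.8
gripper_force: 49.8
```

Call:
step_arm --plan '[0.05,0,0,0,0,0,0,0,0,0,0,0,0,0,0,0,0,0]'

```text
time_s: 25.32
ee_pos: [567.0, 61.7, 10.1]
ee_rot: [180.0, 0.3, 176.4]
force: [7.0, -1.3, -5.4]
gripper_width: 29.9
gripper_force: 49.8
```

Call:
step_arm --plan '[0.03,0,0,0,0,0,0,0,0,0,0,0,0,0,0,0,0,0]'

```text
time_s: 25.57
ee_pos: [567.0, 61.8, 10.1]
ee_rot: [180.0, 0.3, 176.4]
force: [8.3, -1.5, -7.1]
gripper_width: 30.0
gripper_force: 49.8
```

Call:
step_arm --plan '[0.02,0,0.04,0,0,0,0,0,0,0,0,0,0,0,0,0,0,0]'

```text
time_s: 25.82
ee_pos: [567.0, 61.8, 10.0]
ee_rot: [180.0, 0.3, 176.4]
force: [8.6, -0.9, -6.6]
gripper_width: 29.5
gripper_force: 49.8
```

Call:
step_arm --plan '[0.02,0,0.03,0,0,0,0,0,0,0,0,0,0,0,0,0,0,0]'

```text
time_s: 26.07
ee_pos: [567.0, 61.8, 9.9]
ee_rot: [180.0, 0.4, 176.4]
force: [7.8, -1.5, -4.4]
gripper_width: 29.4
gripper_force: 49.8
```

Call:
step_arm --plan '[0.04,0,0.02,0,0,0,0,0,0,0,0,0,0,0,0,0,0,0]'

```text
time_s: 26.32
ee_pos: [566.9, 61.8, 9.8]
ee_rot: [180.0, 0.4, 176.4]
force: [6.7, -1.4, -5.1]
gripper_width: 29.4
gripper_force: 49.8
```

Call:
step_arm --plan '[0.03,0,0,0,0,0,0,0,0,0,0,0,0,0,0,0,0,0,0,0,0,0,0,0,0,0,0,0,0,0]'

```text
time_s: 26.73
ee_pos: [567.0, 61.8, 9.8]
ee_rot: [180.0, 0.4, 176.4]
force: [9.6, -1.2, -4.9]
gripper_width: 29.6
gripper_force: 49.8
```

Call:
step_arm --plan '[0,0,0,0,0,0,0,0,0,0,0,0,0,0,0,0,0,0,0,0,0,0,0,0,0,0,0,0,0,0]'

```text
time_s: 27.15
ee_pos: [567.0, 61.8, 9.8]
ee_rot: [180.0, 0.4, 176.4]
force: [8.6, -0.7, -5.1]
gripper_width: 29.6
gripper_force: 49.8
```

Call:
step_arm --plan '[0.04,0,0,0,0,0,0,0,0,0,0,0,0,0,0,0,0,0,0,0,0,0,0,0,0,0,0,0,0,0]'

```text
time_s: 27.57
ee_pos: [566.9, 61.8, 9.8]
ee_rot: [179.9, 0.5, 176.4]
force: [9.7, -1.2, -4.8]
gripper_width: 29.9
gripper_force: 49.9
```

Call:
step_arm --plan '[0,0,0,0,0,0,0,0,0,0,0,0,0,0,0,0,0,0,0,0,0,0,0,0,0,0,0,0,0,0]'

```text
time_s: 27.98
ee_pos: [566.9, 61.8, 9.8]
ee_rot: [180.0, 0.5, 176.4]
force: [9.5, -1.8, -5.1]
gripper_width: 29.6
gripper_force: 49.9
```

Call:
step_arm --plan '[0,0,0,0,0,0,0,0,0,0,0,0,0,0,0,0,0,0,0,0,0,0,0,0,0,0,0,0,0,0]'

```text
time_s: 28.4
ee_pos: [566.9, 61.8, 9.8]
ee_rot: [179.9, 0.5, 176.4]
force: [9.1, -1.2, -4.8]
gripper_width: 29.7
gripper_force: 49.9
```

The tug held near 10 N for over a second. Now I relieve it.

Call:
step_arm --plan '[-0.2,0,0,0,0,0,-0.2,0,0,0,0,0,-0.2,0,0,0,0,0,-0.1,0,0,0,0,0,0,0,0,0,0,0]'

```text
time_s: 28.82
ee_pos: [568.8, 61.4, 8.6]
ee_rot: [-180.0, -0.1, 176.5]
force: [0.5, 0.5, -1.6]
gripper_width: 29.8
gripper_force: 49.8
```

```bash
python3 loc.py
```

```text
28.8167 [568.83410555  61.43351488   8.56410415] [-1.79993820e+02 -1.30642561e-01  1.76458902e+02] 29.812932158028374 49.83907699584961 [ 0.48167972  0.50934295 -1.63059031]
rod in clip (d=34): [17.98360736 17.51065783]
```

Call:
step_arm --plan '[-0.1,-0.2,0,0,0,-0.03,0,-0.2,0,0,0,-0.03,0,-0.12,0,0,0,-0.027,0,0,0,0,0,0,0,0,0,0,0,0]'

```text
time_s: 29.23
ee_pos: [569.9, 56.2, 8.7]
ee_rot: [180.0, -0.1, -178.6]
force: [-0.4, -0.6, -2.0]
gripper_width: 29.6
gripper_force: 49.8
```

```bash
python3 loc.py
```

```text
29.2333 [569.93425284  56.20341233   8.72362963] [ 1.79993286e+02 -7.54733776e-02 -1.78598490e+02] 29.581830897192283 49.838958978652954 [-0.39656704 -0.55016642 -2.02298319]
rod in clip (d=34): [18.32708902 18.22219566]
```

Good and free. Lowering, with the expected touch at a TCP height of about -0.3.

Call:
step_arm --plan '[0,0,0.2,0,0,0,0,0,0.2,0,0,0,0,0,0.2,0,0,0,0,0,0,0,0,0]'

```text
time_s: 29.57
ee_pos: [570.1, 56.2, 2.4]
ee_rot: [180.0, -0.1, -178.6]
force: [-0.0, -0.0, -1.5]
gripper_width: 29.9
gripper_force: 49.8
```

Call:
step_arm --plan '[0,0,0.1,0,0,0,0,0,0.1,0,0,0,0,0,0,0,0,0]'

```text
time_s: 29.82
ee_pos: [570.5, 56.2, 0.7]
ee_rot: [180.0, -0.0, -178.6]
force: [-0.2, -0.6, -2.0]
gripper_width: 29.8
gripper_force: 49.8
```

Call:
step_arm --plan '[0,0,0.05,0,0,0,0,0,0.05,0,0,0,0,0,0,0,0,0]'

```text
time_s: 30.07
ee_pos: [570.6, 56.2, -0.1]
ee_rot: [180.0, -0.0, -178.6]
force: [0.2, 0.3, -0.8]
gripper_width: 29.8
gripper_force: 49.8
```

Call:
step_arm --plan '[0,0,0.05,0,0,0,0,0,0,0,0,0,0,0,0,0,0,0]'

```text
time_s: 30.32
ee_pos: [570.7, 56.2, -0.2]
ee_rot: [180.0, 0.0, -178.6]
force: [-1.6, 0.1, 2.0]
gripper_width: 29.7
gripper_force: 49.8
```

Call:
step_arm --plan '[0,0,0,0,0,0,0,0,0,0,0,0,0,0,0,0,0,0,0,0,0,0,0,0,0,0,0,0,0,0]' --hand 5

```text
time_s: 30.73
ee_pos: [570.7, 56.2, -0.5]
ee_rot: [180.0, 0.0, -178.6]
force: [-0.5, 0.0, 0.7]
gripper_width: 49.9
gripper_force: 0.0
```

Call:
step_arm --plan '[0,0,0,0,0,0,0,0,-0.5,0,0,0,0,0,-1,0,0,0,0,0,-2,0,0,0,0,0,-3,0,0,0]'

```text
time_s: 31.15
ee_pos: [568.9, 56.0, 63.8]
ee_rot: [-180.0, -0.3, -178.6]
force: [1.0, 0.7, 0.6]
gripper_width: 50.1
gripper_force: 0.0
```

Call:
step_arm --plan '[0,0,-4,0,0,0,0,0,-4,0,0,0,0,0,-3,0,0,0,0,0,0,0,0,0,0,0,0,0,0,0]'

```text
time_s: 31.57
ee_pos: [571.8, 56.3, 177.6]
ee_rot: [180.0, 0.3, -178.6]
force: [0.5, -0.5, -0.0]
gripper_width: 50.0
gripper_force: 0.0
```

```bash
python3 - <<'E'
from h import *
s=sensors.state(); print(s["time_s"],s["ee_pos"],s["ee_rot"],s["force"],s["gripper_width"],s["gripper_force"])
e=np.array([621.8,75.7])
def tab(p):
    a=p["img"].astype(int); r,g,b=a[...,0],a[...,1],a[...,2]
    m=((r>100)&(g<60)&(b<60)).astype(np.uint8); c,_=cv2.findContours(m,0,cv2.CHAIN_APPROX_NONE)
    for k in sorted(c,key=cv2.contourArea)[-2:]:
        print("red",cv2.boundingRect(k),cv2.minAreaRect(np.array([onz(p,x,18)[:2] for x in k[:,0]],np.float32)))
for cam in("wrist","side"):
    p=viewer.grab_frame(cam); print(cam)
    if cam=="wrist": tab(p)
    for n,z in dict(red_clip=4,red_clip_tab=11,red_clip_mouth=10,red_clip_pocket=10).items():
        for r in viewer.pinpoint(n,p)[:5]:
            q=onz(p,r["location"],z)[:2]
            if np.hypot(*(q-e))<110: print(n,round(r["score"],2),np.round(r["location"]),np.round(q-e,1))
E
```

```text
31.5667 [571.80177392  56.2679194  177.56611712] [ 179.97668493    0.34097669 -178.55619591] [ 0.52770467 -0.46952307 -0.00268476] 50.04360314677084 0.0
wrist
red (294, 193, 34, 51) ((568.9713134765625, 54.35856628417969), (44.660301208496094, 28.429523468017578), 2.0133678913116455)
red_clip 0.78 [311. 252.] [-17.8 -20. ]
red_clip_tab 0.83 [312. 220.] [-49.7 -19.9]
red_clip_mouth 0.74 [306. 291.] [ 18.  -23.6]
red_clip_pocket 0.9 [333. 268.] [-5.3  0.8]
side
red_clip 0.73 [352. 230.] [-11.4 -18.6]
red_clip_tab 0.77 [341. 235.] [-48.5 -17.1]
red_clip_mouth 0.78 [358. 225.] [  7.7 -21.2]
red_clip_pocket 0.74 [346. 225.] [-13.7  -1.1]
```

The clip lies flat with the rod at about (18, 19) mm in its frame, fingers clear and no force. Handing in.

```bash
python3 -c "
from workcell import env
print(env.job_done())"
```

```text
the job is handed in; nothing more can be done
None
```

I clipped the red hook onto the lock eye, held the tug near 10 N for over a second, laid the hook flat on the base plate and let go. The job is handed in, but the hand-in gave no verdict; I inferred the shut gate from the force dropping away, not from a direct view.

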